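# Build the sieve column on the shaker

## Robot

A 6-joint arm with a two-finger parallel gripper is mounted at the origin on a cart in front of the work surface, level with it; the furniture and walls round the work are solid. World frame = base frame: x ahead of the robot, y to its left, z up, the work surface at z = 0. Lengths are in m, angles in rad, forces in N, time in s.
With the tool pointing down it reaches from about 0.35 to 0.775 m from the base axis. Payload 5.5 kg.
Tool frame: the origin (TCP) lies at the very end of the fingers, on their centre line; the grasp point (between the pads) lies 19 mm behind it; z points along the fingers, y is the line along which they close (so a half turn about z gives the same grasp; the last joint's range is limited). The gripper opens to 85 mm and grips with 20 to 120 N. Pads are 22 mm wide; open, the fingers measure 114 mm over their backs; the gripper's body (76 mm by 85 mm) begins 54 mm behind the grasp point. The pads swing forward as they close: fully open they stand 13 mm farther back than shut.
Start: joints at [-1.269, 0.313, 0.046, 1.304, 0, 1.431], TCP at [0.246, -0.52, 0.231] pointing down, gripper open.
Joint ranges: [-2.76, 2.76], [-0.86, 1.69], [-1.03, 1.26], [-2.2, 2.34], [-1.47, 1.5], [-3.14, 3.14]. Speed limits (rad/s): [2.57, 2.57, 3.14, 3.14, 3.14, 3.14].

## Interface

Orientations are given as a unit quaternion [w, x, y, z].
In Python, from workcell import env, cams, ticket, spotter gives the robot as it stands.
- The arm moves only by the tool jog_arm, never from a script. Its argument "increments" is a list that holds one entry, the list of rows, each a list of 7 numbers: the shift along the tool's x, y, z in units of 0.25 m (1.0 is 0.25 m), then the turn, a rotation vector about the tool's x, y, z in units of 180 degrees (1.0 is 180 degrees), then the closure in counts, from 0 (fully open) to 255 (shut). A call has 1 to 20 rows; each row shifts and turns the commanded pose from where the row before left it, along the tool's axes as they then stand; what a row does not reach is not made up. A row lasts 1/10 s, in which the tool goes at most 50 mm and 8.59 degrees, less where a joint would pass 70% of its speed; a pose out of reach is approached as far as the arm can. A call with a number of a shift or a turn outside -1 to 1 is refused whole. A call with a gripper value outside its range is refused whole. The fingers move at their own pace and stop on an object; "force" is the grip in N (left out, the last holds). Time passes only in rows, so rows that do not move let the fingers close. It gives the time, the measured TCP pose, the force, the opening and the grip force at its end, in the units of the state.
- env.get_state(): the state, without advancing time (a new reading comes with each control period).
- cams.read_camera(name): name is "side" or "top"; returns a dict with "pixels" (420x560x3 uint8, red, green, blue), "fx", "fy", "cx", "cy" (pixels), "xyz" and "attitude" of the camera in the world. Camera axes: x right, y down, z forward; pixel columns grow to the right and rows downward; lengths in m; the calibration is good to about 2 mm. A picture is of the moment at which its call begins. There is no depth.
- ticket.hand_in(): hands the job in; it is judged then, once.
Trained networks look in the newest picture that a camera, given by its name, has taken for a name from the list of things; names that differ only in an ending like _2 or _b are one class to them, and where a whole thing is asked for, a point or a joint stands for the part that bears it (a point fixed in the world has none). Each returns a list of dicts, best first, with "conf" (0 to 1); they miss things now and then, are a little off and sometimes report something else, mostly with a low value. They report only what shows in the picture. A call takes as long as a camera call. They do not tell look-alikes from the thing itself.
- spotter.find_in(target, camera): "uv" ([column, row] in pixels, amid what is visible of it).
- spotter.cut_out(target, camera): "region" (420x560 bool, what is visible of it) and "uv" ([column, row] in pixels, amid what is visible of it).
- spotter.landmark_of(target, camera): "uv" ([column, row] in pixels: a listed point, or the origin of a listed thing).
The state is a dict: "clock": time; "joint_pos": joint angles; "qvel": joint speeds; "tau": joint torques, N m; "tcp_pos": TCP position; "orientation": TCP orientation; "wrist_force": force on the tool from outside, world axes, zero at the start; "ft_torque": the same for the moment, N m; "finger_gap": finger opening in m; "grip_force": force on a finger pad.
Only numpy, scipy, OpenCV 4.12 (cv2) and the standard library are available. Lean on these libraries where they do the work, as an engineer would, in place of code of your own. Each camera call takes 0.05 s, during which the arm holds its last target. There are 200 camera calls.

## Task

Set up the little sieve column on the shaker for the ground sample, working from the bottom up: first the collecting pan into the shaker's collar, then the fine sieve on the pan, the coarse sieve on the fine one, and the lid on top, each fully seated. Leave the mortar, pot, bottle, beaker and vial standing where they are, and let go of the finished column.

Things in the scene. Friction and masses are not known exactly. Their poses are not given: they have to be found in the camera images.
- pan: round open aluminium cup, 46 mm tall: the collecting pan, smooth solid floor, no mesh, tallest of the three cups. Lowest 7 mm: spigot 46 mm in diameter, tapered at its foot, on which it stands; above it a straight wall, 56 mm outside, 51 inside, open at the top. Seated, its origin is 7 mm below the collar's rim. Origin: centre of the underside; z up.
- fine_sieve: round open aluminium cup, 30 mm tall: the fine sieve, close mesh (3 mm spacing), lowest of the three cups. Lowest 7 mm: spigot 46 mm in diameter, tapered at its foot, on which it stands; above it a straight wall, 56 mm outside, 51 inside, open at the top. Seated, its origin is 39 mm above the pan's. Origin: centre of the underside; z up.
- coarse_sieve: round open aluminium cup, 38 mm tall: the coarse sieve, open wire grid of about 10 mm squares, middle in height. Lowest 7 mm: spigot 46 mm in diameter, tapered at its foot, on which it stands; above it a straight wall, 56 mm outside, 51 inside, open at the top. Seated, its origin is 23 mm above the fine sieve's. Origin: centre of the underside; z up.
- lid: round aluminium lid with a black knob: spigot 46 mm in diameter, 7 mm high; flange 56 mm in diameter from 7 to 12 mm; upright cylindrical knob 16 mm in diameter from 12 to 32.5 mm above the underside, to lift it by. Seated, its origin is 31 mm above the coarse sieve's. Origin: centre of the underside; z up.
- shaker_seat (a point): centre of the collar's rim on the fixed shaker: white block 84 x 84 mm, top at 21 mm, turned a little about z, with a dark round plate and on it an open aluminium collar (56 mm outside, 51 inside, 10 deep). The point is on the collar's axis at rim height, 34 mm above the worktop; z up. Each spigot has 2.5 mm play all round in the collar or rim below it.
- mortar: bystander: brown agate mortar (a bowl, 62 mm diameter, 28 mm tall), loose; origin at the centre of its underside, z up
- sample_pot: bystander: white screw-cap pot, 37 mm diameter, 34 mm tall, loose; origin at the centre of its underside, z up
- dropper_oil: bystander: brown dropper bottle with black cap, 30 mm diameter, 78 mm tall, loose; origin at the centre of its underside, z up
- beaker_50: bystander: clear glass beaker, 45 mm diameter, 58 mm tall, loose; origin at the centre of its underside, z up
- vial_white_cap: bystander: small clear vial with white cap, 20 mm diameter, 50 mm tall, loose; origin at the centre of its underside, z up
There are look-alikes about, which are no part of the job. What is shaped like the lid but red or yellow is not meant.

How it is judged:
On the way, in this order (a step that is already met when the one before it is completed fails the run):
1. the pan is seated in the shaker's collar (horizontal distance between pan and shaker_seat below 0.004 m and z of pan in the frame of shaker_seat between -0.01 and -0.004 m and angle between pan's own z axis and vertical below 0.06 rad), for 0.2 s.
2. the fine sieve is seated on the pan (horizontal distance between fine_sieve and pan below 0.004 m and z of fine_sieve in the frame of pan between 0.036 and 0.042 m and angle between fine_sieve's own z axis and vertical below 0.06 rad), for 0.2 s.
3. the coarse sieve is seated on the fine sieve (horizontal distance between coarse_sieve and fine_sieve below 0.004 m and z of coarse_sieve in the frame of fine_sieve between 0.02 and 0.026 m and angle between coarse_sieve's own z axis and vertical below 0.06 rad), for 0.2 s.
4. the lid is seated on the coarse sieve (horizontal distance between lid and coarse_sieve below 0.004 m and z of lid in the frame of coarse_sieve between 0.028 and 0.034 m and angle between lid's own z axis and vertical below 0.06 rad), for 0.2 s.
At the end, for the whole second after the job is handed in: Pan in the shaker's collar, fine sieve on the pan, coarse sieve on the fine sieve, lid on the coarse sieve: each within 4 mm of the axis of what it sits on, within 3 mm of its seated height, tilted less than 0.06 rad, and at rest (below 10 mm/s); the five bystanders upright (within 0.15 rad) (all of step 1 and all of step 2 and all of step 3 and all of step 4 and linear speed of each of pan, fine_sieve, coarse_sieve, lid below 0.01 m/s and angle between each of mortar, sample_pot, dropper_oil, beaker_50, vial_white_cap's own z axis and vertical below 0.15 rad); the robot touches nothing.
It fails at once if the agate mortar is shifted by more than 25 mm or knocked over (distance of mortar from where it was at the start of the episode above 0.025 m or angle between mortar's own z axis and vertical above 0.5 rad).
It fails at once if the white pot is shifted by more than 25 mm or knocked over (distance of sample_pot from where it was at the start of the episode above 0.025 m or angle between sample_pot's own z axis and vertical above 0.5 rad).
It fails at once if the brown dropper bottle is shifted by more than 25 mm or knocked over (distance of dropper_oil from where it was at the start of the episode above 0.025 m or angle between dropper_oil's own z axis and vertical above 0.5 rad).
It fails at once if the beaker is shifted by more than 25 mm or knocked over (distance of beaker_50 from where it was at the start of the episode above 0.025 m or angle between beaker_50's own z axis and vertical above 0.5 rad).
It fails at once if the small vial is shifted by more than 25 mm or knocked over (distance of vial_white_cap from where it was at the start of the episode above 0.025 m or angle between vial_white_cap's own z axis and vertical above 0.5 rad).
It also fails if it takes over 125 s, if anything falls off the work surface, if the arm or the gripper's body presses on something with over 40 N, if the wrist force passes 120 N, or if a joint passes its speed limit or range.

## Working session

There is one attempt and no reset: what is moved stays moved. The work goes in short steps, Python scripts to look and compute and a tool call to move; the robot and the scene stay as the last step left them, time stands still between calls to the robot, and variables do not carry over. Pictures are saved under pics/ and viewed, at most 14 in all, crops included, and the job is handed in when it is done.

Besides the shell and the picture viewer there is one more tool, called after "Call:" in YAML: its name, and indented under it one key for each argument. jog_arm: Moves the arm, as the interface text tells. Shifts and turns lie within -1 to 1; 1 stands for 0.25 m of shift or 180 degrees of turn. Its arguments: {"type":"object","properties":{"increments":{"type":"array"},"force":{"type":"number"}},"required":["increments"]}

```bash
mkdir -p pics; ls; cat > h.py <<'E'
import numpy as np, cv2
from workcell import env, cams, ticket, spotter
def R(q):
    from scipy.spatial.transform import Rotation as S
    return S.from_quat([q[1],q[2],q[3],q[0]]).as_matrix()
def cam(n): return cams.read_camera(n)
def att(c):
    a=np.array(c["attitude"],float); return a if a.shape==(3,3) else R(a)
def ray(c,uv,z):
    d=att(c)@np.array([(uv[0]-c["cx"])/c["fx"],(uv[1]-c["cy"])/c["fy"],1.]); o=np.array(c["xyz"]); return o+d*(z-o[2])/d[2]
def proj(c,p):
    q=att(c).T@(np.array(p)-c["xyz"]); return [c["fx"]*q[0]/q[2]+c["cx"],c["fy"]*q[1]/q[2]+c["cy"]]
def save(c,f): cv2.imwrite("pics/"+f,c["pixels"][:,:,::-1])
E
python3 - <<'E'
from h import *
for n in("top","side"):
    c=cam(n); save(c,n+"0.png"); print(n,c["xyz"],c["attitude"],c["fx"],c["cx"],c["cy"])
    for t in "pan fine_sieve coarse_sieve lid shaker_seat mortar sample_pot dropper_oil beaker_50 vial_white_cap".split():
        print(t,[(np.round(d["uv"]).tolist(),round(d["conf"],2),np.round(ray(c,d["uv"],0.034 if t=="shaker_seat" else 0),3)[:2].tolist()) for d in spotter.landmark_of(t,n)[:5]])
s=env.get_state();print(s)
E
```

```text
pics
top [ 0.32447979 -0.12838577  1.31236881] [ 0.06170498 -0.69981723  0.7101311  -0.04649896] 400.67880842380254 285.1124331711233 203.44746046161478
pan [([195.0, 230.0], 0.82, [0.445, 0.196])]
fine_sieve [([225.0, 188.0], 0.77, [0.584, 0.099])]
coarse_sieve []
lid [([301.0, 230.0], 0.81, [0.437, -0.152]), ([407.0, 242.0], 0.63, [0.395, -0.494]), ([417.0, 188.0], 0.58, [0.572, -0.54]), ([435.0, 242.0], 0.48, [0.391, -0.585]), ([178.0, 182.0], 0.22, [0.605, 0.26])]
shaker_seat [([176.0, 184.0], 0.81, [0.591, 0.256])]
mortar [([246.0, 228.0], 0.82, [0.449, 0.027])]
sample_pot [([225.0, 224.0], 0.43, [0.463, 0.099])]
dropper_oil [([270.0, 199.0], 0.57, [0.544, -0.052])]
beaker_50 [([204.0, 164.0], 0.55, [0.666, 0.173])]
vial_white_cap [([248.0, 227.0], 0.49, [0.452, 0.022]), ([172.0, 231.0], 0.42, [0.442, 0.275]), ([142.0, 231.0], 0.39, [0.442, 0.371])]
side [-0.28536553 -1.25769418  0.67372774] [-0.52615547  0.7926626  -0.25964972  0.16561538] 520.3993221356908 280.3281025456269 207.1129787329037
pan [([204.0, 203.0], 0.73, [0.454, 0.218])]
fine_sieve []
coarse_sieve [([183.0, 190.
[... 538 characters left out ...]
92])]
{'clock': 1.1, 'joint_pos': array([-1.26860048e+00,  3.13224560e-01,  4.61091450e-02,  1.30362081e+00,
        2.24424214e-05,  1.43119638e+00]), 'qvel': array([ 0.00093758, -0.00098886,  0.00134556, -0.00072839,  0.00018476,
        0.00098336]), 'tau': array([ 1.16006609e-03, -4.80481625e+01,  2.98815072e+01,  3.53799669e-04,
       -1.88250547e-04, -6.41824812e-06]), 'tcp_pos': array([ 0.24585763, -0.51982846,  0.23131294]), 'orientation': array([2.90419856e-05, 9.75701108e-01, 2.19105789e-01, 1.36246650e-05]), 'wrist_force': array([0.55256439, 0.31015688, 0.33883368]), 'ft_torque': array([-0.0349653 ,  0.00605282,  0.06585688]), 'grip_force': 0.0, 'finger_gap': 0.08522593363778788}
```

```bash
python3 - <<'E'
import cv2
a=cv2.imread("pics/top0.png")[140:275,120:460]
cv2.imwrite("pics/t1.png",cv2.resize(a,None,fx=2.35,fy=2.35,interpolation=cv2.INTER_CUBIC))
a=cv2.imread("pics/side0.png")[140:360,150:430]
cv2.imwrite("pics/s1.png",cv2.resize(a,None,fx=2.7,fy=2.7,interpolation=cv2.INTER_CUBIC))
E
```

```text
(no output)
```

View pics/t1.png

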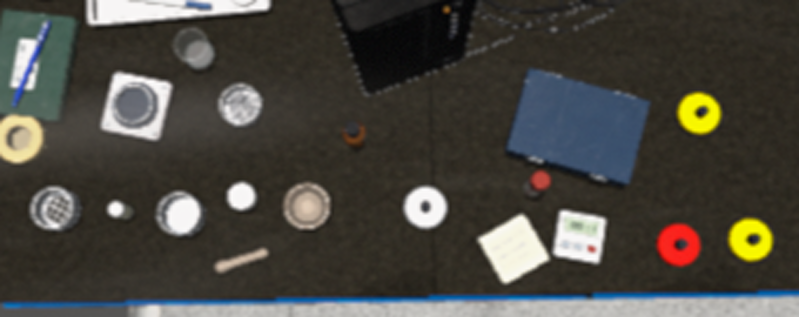

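View pics/s1.png

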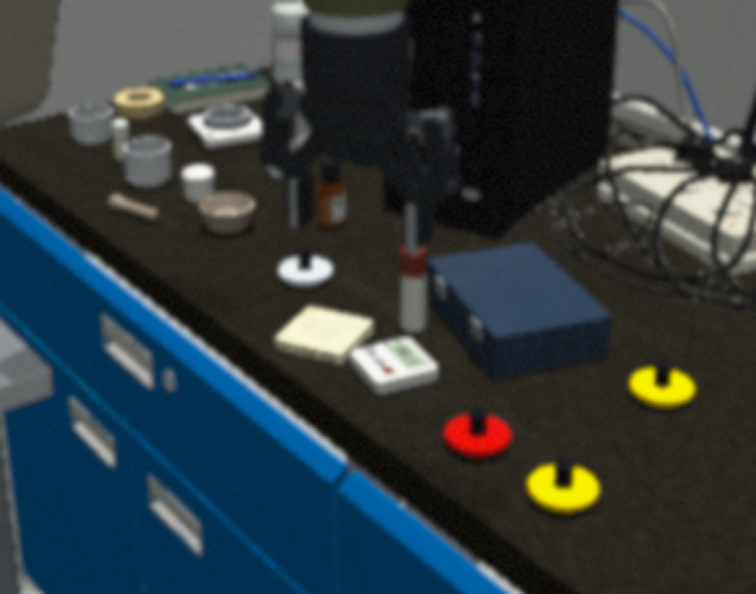

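Top crop (scale 2.35, offset 120,140): aluminium cups are pan at (180,214), solid floor; fine at (240,104), close mesh; coarse at (55,208), wide squares. The lid is the silver disc at (425,207), since the others are red and yellow. The shaker is at (135,105). I'll measure them and confirm in one crop.

```bash
cat >> h.py <<'E'
from scipy.optimize import minimize
def hull(c,x,y,secs):
    P=[proj(c,[x+r*np.cos(a),y+r*np.sin(a),z]) for r,z in secs for a in np.linspace(0,2*np.pi,40)]
    return cv2.convexHull(np.float32(P))
def fit(items,secs,x0):
    # items: (cam, mask); maximise IoU of supersampled silhouette
    k=6; pre=[]
    for c,m in items:
        v,u=np.where(m); b=(max(u.min()-8,0),max(v.min()-8,0),u.max()+9,v.max()+9)
        M=cv2.resize(m[b[1]:b[3],b[0]:b[2]].astype(np.uint8),None,fx=k,fy=k,interpolation=cv2.INTER_NEAREST)
        pre.append((c,b,M))
    def f(p):
        s=0
        for c,b,M in pre:
            h=(hull(c,p[0],p[1],secs)-np.float32(b[:2])+.5)*k
            I=np.zeros_like(M); cv2.fillConvexPoly(I,np.int32(np.round(h*16)),1,shift=4)
            s-=(I&M).sum()/(I|M).sum()
        return s/len(pre)
    r=minimize(f,x0,method="Nelder-Mead",options=dict(initial_simplex=np.array(x0)+np.array([[-.006,-.004],[.008,0],[0,.008]]),xatol=1e-4,fatol=1e-4))
    return r.x,-r.fun
cup=lambda h:[(.023,0),(.028,.007),(.028,h)]
S=dict(pan=(cup(.046),(.45,.2)),fine_sieve=(cup(.03),(.585,.1)),coarse_sieve=(cup(.038),(.448,.367)),lid=([(.023,0),(.028,.007),(.028,.012)],(.44,-.148)))
E
python3 - <<'E'
from h import *
C={n:cam(n) for n in("top","side")}
for t,(secs,x0) in S.items():
    for n,c in C.items():
        best=None
        for d in spotter.cut_out(t,n):
            u0=proj(c,[*x0,.015])
            if np.hypot(*(np.array(d["uv"])-u0))<10:
                p,s=fit([(c,d["region"])],secs,x0); print(t,n,round(d["conf"],2),np.round(p,4),round(s,3),d["region"].sum(),np.round(d["uv"],1))
c=C["top"]
for d in spotter.cut_out("shaker_seat","top"): print("shaker",d["conf"],d["uv"],d["region"].sum(),ray(c,d["uv"],.021))
T=lambda im,b,k:cv2.resize(im[b[1]:b[3],b[0]:b[2]],None,fx=k,fy=k,interpolation=cv2.INTER_CUBIC)
im=c["pixels"]
cv2.imwrite("pics/c1.png",np.vstack([np.hstack([T(im,(x-22,y-22,x+22,y+22),6) for x,y in r]) for r in [((196,231),(222,184),(143,228)),((301,228),(177,185),(204,164))]])[:,:,::-1])
E
```

```text
pan top 0.62 [0.4377 0.182 ] 0.914 268 [194.8 231.7]
pan side 0.64 [0.4391 0.1867] 0.787 231 [204.9 198.9]
fine_sieve top 0.75 [0.5904 0.1042] 0.945 258 [223.9 184.7]
coarse_sieve side 0.58 [0.4506 0.3667] 0.743 161 [184.9 184.7]
lid top 0.46 [ 0.4474 -0.1508] 0.738 175 [301.8 227.5]
lid side 0.62 [ 0.4466 -0.1506] 0.847 210 [261.  241.1]
shaker 0.6 [180.2, 185.3] 628 [0.59043606 0.24414589 0.021     ]
```

View pics/c1.png

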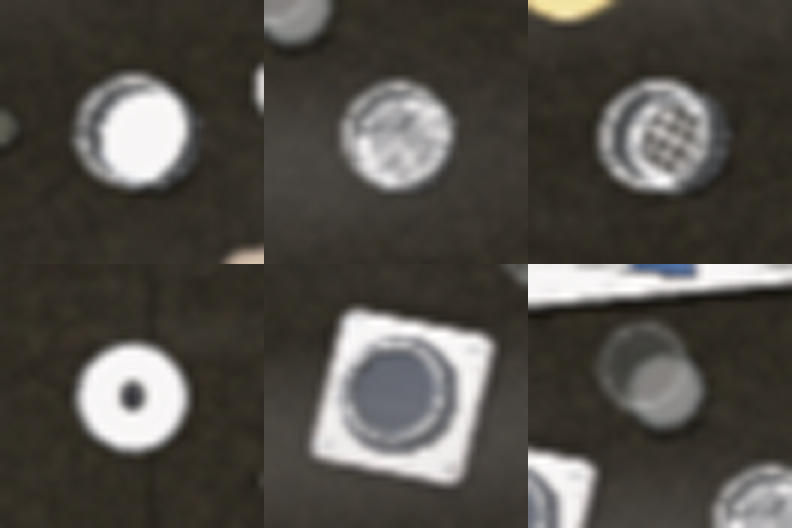

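Crops confirm: pan has a solid white floor, fine sieve a close mesh, coarse sieve a wide grid, lid is silver with a dark knob; the collar sits on the white block. Next I refine the positions with the rim circles in the top picture.

```bash
cat >> h.py <<'E'
def rimfit(c,z,x0,r=.028,span=.012,d=.003):
    g=cv2.cvtColor(c["pixels"],cv2.COLOR_RGB2GRAY).astype(np.float32); A=np.linspace(0,2*np.pi,72,endpoint=False)
    def ring(p,rr):
        P=np.float32([proj(c,[p[0]+rr*np.cos(a),p[1]+rr*np.sin(a),z]) for a in A]); return cv2.remap(g,P[:,0],P[:,1],cv2.INTER_LINEAR)[:,0]
    f=lambda p:-np.mean(np.clip(ring(p,r-.0015)-ring(p,r+d),-80,80))
    G=np.arange(-span,span+1e-6,.003); b=min(((f((x0[0]+i,x0[1]+j)),i,j) for i in G for j in G))
    r_=minimize(f,[x0[0]+b[1],x0[1]+b[2]],method="Nelder-Mead",options=dict(initial_simplex=np.array([x0[0]+b[1],x0[1]+b[2]])+np.array([[0,0],[.003,0],[0,.003]])))
    return r_.x,r_.fun
E
python3 - <<'E'
from h import *
c=cam("top")
for n,z,m,r in [("pan",.046,(195.8,230.8),.028),("fine",.03,(221.7,184.2),.028),("coarse",.038,(141.9,228),.028),("lid",.012,(301,228),.028),("collar",.034,(176.3,183.7),.028)]:
    p=ray(c,m,z); q,s=rimfit(c,z,p[:2],r); print(n,np.round(p,4),np.round(q,4),round(s,1))
for n,z,m in [("vial",.05,(117/2.35+120,210/2.35+140)),("pot",.034,(241/2.35+120,196/2.35+140)),("beaker",.0,(204+1,164+2)),("mortar",.028,(307/2.35+120,206/2.35+140)),("drop",.0,(272,199))]: print(n,ray(c,m,z))
E
```

```text
pan [0.4368 0.183  0.046 ] [0.4391 0.1856] -72.5
fine [0.5899 0.1049 0.03  ] [0.5913 0.1053] -67.3
coarse [0.4491 0.3593 0.038 ] [0.4491 0.3604] -66.3
lid [ 0.4439 -0.1523  0.012 ] [ 0.4439 -0.1523] -80.0
collar [0.5933 0.2534 0.034 ] [0.6102 0.2626] -28.3
vial [0.44228303 0.26518459 0.05      ]
pot [0.46043478 0.0999515  0.034     ]
beaker [0.65978364 0.1676974  0.        ]
mortar [0.44592485 0.01008936 0.028     ]
drop [ 0.54299183 -0.05800458  0.        ]
```

Call:
jog_arm:
  increments:
    - [[0,0,0,0,0,-0.0449,0],[0,0,0,0,0,-0.0449,0],[0,0,0,0,0,-0.0449,0],[0,0,0,0,0,-0.0449,0],[0,0,0,0,0,-0.0449,0],[0,0,0,0,0,-0.0449,0],[0,0,0,0,0,-0.0449,0],[0,0,0,0,0,-0.0449,0],[0.15,0.1,0,0,0,0,0],[0.15,0.1,0,0,0,0,0],[0.18,0.06,0,0,0,0,0],[0.18,0.06,0,0,0,0,0],[0.18,0.06,0,0,0,0,0],[0.18,0.06,0,0,0,0,0],[0.18,0.06,0,0,0,0,0],[0.18,0.06,0,0,0,0,0],[0.18,0.06,0,0,0,0,0],[0.18,0.06,0,0,0,0,0],[0.18,0.06,0,0,0,0,0],[0.18,0.06,0,0,0,0,0]]
  force: 30

```text
clock: 3.7
tcp_pos: [0.4465, 0.007, 0.2317]
orientation: [0.001, 0.707, 0.707, 0.0]
wrist_force: [0.5, -0.4, 0.3]
finger_gap: 0.0854
grip_force: 0.0
```

Call:
jog_arm:
  increments:
    - [[0.1786,-0.0075,0,0,0,0,0],[0.1786,-0.0075,0,0,0,0,0],[0.1786,-0.0075,0,0,0,0,0],[0.1786,-0.0075,0,0,0,0,0],[0,0,0.16,0,0,0,0],[0,0,0.16,0,0,0,0],[0,0,0.16,0,0,0,0],[0,0,0.16,0,0,0,0],[0,0,0.16,0,0,0,0],[0,0,0.067,0,0,0,0],[0,0,0,0,0,0,255],[0,0,0,0,0,0,255],[0,0,0,0,0,0,255],[0,0,0,0,0,0,255],[0,0,0,0,0,0,255]]
  force: 25

```text
clock: 5.2
tcp_pos: [0.4397, 0.1839, 0.0156]
orientation: [0.001, 0.707, 0.707, 0.001]
wrist_force: [1.0, -0.1, 1.6]
finger_gap: 0.0548
grip_force: 26.9
```

Call:
jog_arm:
  increments:
    - [[0,0,0,0,0,0,0],[0,0,0,0,0,0,0],[0,0,0,0,0,-0.0455,0],[0,0,0,0,0,-0.0455,0],[0,0,0,0,0,-0.0455,0],[0,0,0,0,0,-0.0455,0],[0,0,0,0,0,-0.0455,0],[0,0,0,0,0,-0.0455,0],[0,0,0,0,0,-0.0455,0],[0,0,0,0,0,-0.0455,0],[0,0,0,0,0,-0.0455,0],[0,0,0,0,0,-0.0455,0],[0,0,0,0,0,-0.045,0],[0,0,0,0,0,0,255],[0,0,0,0,0,0,255],[0,0,0,0,0,0,255],[0,0,0,0,0,0,255],[0,0,0,0,0,0,255]]
  force: 30

```text
clock: 7.0
tcp_pos: [0.4389, 0.1838, 0.015]
orientation: [0.0, 0.001, 1.0, 0.0]
wrist_force: [-1.7, 0.5, 5.2]
finger_gap: 0.0556
grip_force: 31.6
```

```bash
python3 - <<'E'
from h import *
c=cam("top"); c["pixels"]=cv2.imread("pics/top0.png")[:,:,::-1].copy()
g=cv2.cvtColor(c["pixels"],cv2.COLOR_RGB2GRAY).astype(np.float32); A=np.linspace(0,2*np.pi,72,endpoint=False)
def ring(p,rr,z):
    P=np.float32([proj(c,[p[0]+rr*np.cos(a),p[1]+rr*np.sin(a),z]) for a in A]); return cv2.remap(g,P[:,0],P[:,1],cv2.INTER_CUBIC)[:,0]
f=lambda p:-(ring(p,.0268,.034)-.5*ring(p,.0225,.034)-.5*ring(p,.031,.034)).mean()
for x0 in [(.593,.2535),(.59,.256),(.588,.25)]:
    r=minimize(f,x0,method="Nelder-Mead",options=dict(initial_simplex=np.array(x0)+np.array([[0,0],[.004,0],[0,.004]]))); print(r.x,r.fun)
p=r.x
# block: white quad
m=(g>150).astype(np.uint8); n,l,st,ce=cv2.connectedComponentsWithStats(m[165:206,156:200]); k=1+np.argmax(st[1:,4])
cn=np.float32(np.argwhere(l==k)[:,::-1]+[156,165]); R_=cv2.minAreaRect(cn); print(R_,ray(c,R_[0],.021))
b=(154,162,200,208);K=10
im=cv2.resize(c["pixels"][b[1]:b[3],b[0]:b[2]],None,fx=K,fy=K,interpolation=cv2.INTER_CUBIC)
for rr,z,col in((.028,.034,(255,0,0)),(.0255,.034,(0,255,0))):
    P=np.array([proj(c,[p[0]+rr*np.cos(a),p[1]+rr*np.sin(a),z]) for a in A]); cv2.polylines(im,[np.int32((P-b[:2]+.5)*K)],True,col,1)
cv2.imwrite("pics/col.png",im[:,:,::-1])
E
```

```text
[0.59358983 0.25524803] -20.715843200683594
[0.5936954  0.25525006] -20.712806701660156
[0.59356056 0.25535244] -20.690162658691406
((177.46153259277344, 184.6923065185547), (25.887327194213867, 25.102861404418945), 11.309932708740234) [0.59264326 0.25331104 0.021     ]
```

View pics/col.png

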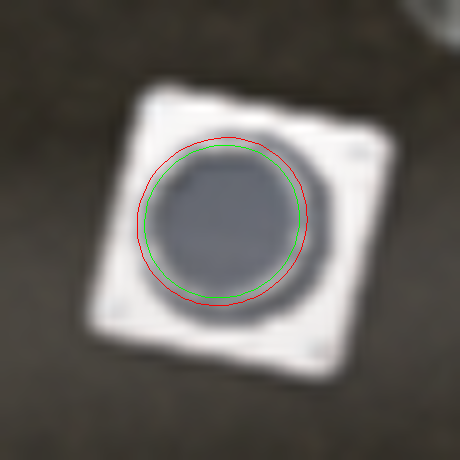

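Call:
jog_arm:
  increments:
    - [[0,0,-0.16,0,0,0,255],[0,0,-0.16,0,0,0,255],[-0.1535,0.069,0,0,0,0,255],[-0.1535,0.069,0,0,0,0,255],[-0.1535,0.069,0,0,0,0,255],[-0.1535,0.069,0,0,0,0,255],[0,0,0.08,0,0,0,255],[0,0,0.08,0,0,0,255],[0,0,0,0,0,0,255]]

```text
clock: 7.95
tcp_pos: [0.5897, 0.2518, 0.0504]
orientation: [-0.003, 0.001, 1.0, -0.001]
wrist_force: [-0.4, -0.3, -0.6]
finger_gap: 0.0558
grip_force: 32.9
```

```bash
python3 - <<'E'
from h import *
s=env.get_state(); print(s["tcp_pos"],s["wrist_force"],s["finger_gap"])
c=cam("side"); save(c,"sd2.png"); print(proj(c,[.593,.253,.034]))
u,v=map(int,proj(c,[.593,.253,.034])); b=(u-40,v-45,u+40,v+30)
cv2.imwrite("pics/sd2c.png",cv2.resize(c["pixels"][b[1]:b[3],b[0]:b[2],::-1],None,fx=8,fy=8,interpolation=cv2.INTER_CUBIC))
E
```

```text
[0.58965737 0.25178238 0.05042676] [-0.4234405  -0.31481154 -0.58509871] 0.05578423421807739
[np.float64(233.50898302103087), np.float64(181.69922064628085)]
```

View pics/sd2c.png

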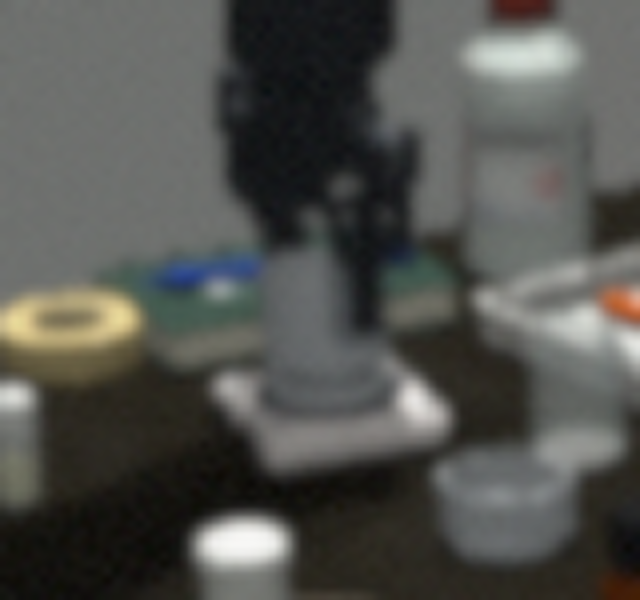

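Call:
jog_arm:
  increments:
    - [[-0.013,0.005,-0.01,0,0,0,255],[0,0,0,0,0,0,255]]

```text
clock: 8.2
tcp_pos: [0.597, 0.2542, 0.0589]
orientation: [0.002, 0.0, 1.0, 0.0]
wrist_force: [0.1, -0.2, -0.6]
finger_gap: 0.0559
grip_force: 32.9
```

Call:
jog_arm:
  increments:
    - [[0.012,-0.004,0,0,0,0,255],[0,0,0.02,0,0,0,255],[0,0,0.01,0,0,0,255],[0,0,0.01,0,0,0,255],[0,0,0,0,0,0,255]]

```text
clock: 8.7
tcp_pos: [0.5921, 0.2527, 0.0464]
orientation: [-0.001, 0.0, 1.0, -0.0]
wrist_force: [-0.6, -0.2, -1.1]
finger_gap: 0.0559
grip_force: 32.9
```

Call:
jog_arm:
  increments:
    - [[0,0,0.008,0,0,0,255],[0,0,0.008,0,0,0,255],[0,0,0.006,0,0,0,255],[0,0,0,0,0,0,255],[0,0,0,0,0,0,255]]

```text
clock: 9.2
tcp_pos: [0.5926, 0.2528, 0.042]
orientation: [0.0, 0.0, 1.0, -0.0]
wrist_force: [-2.0, -1.0, 3.5]
finger_gap: 0.0559
grip_force: 33.3
```

Call:
jog_arm:
  increments:
    - [[0,0,0,0,0,0,0],[0,0,0,0,0,0,0],[0,0,0,0,0,0,0],[0,0,-0.16,0,0,0,0],[0,0,-0.16,0,0,0,0],[0,-0.149,0,0,0,0,0],[0,-0.149,0,0,0,0,0],[0.005,-0.149,0,0,0,0,0],[0,-0.149,0,0,0,0,0],[0,0,0,0,0,0,0],[0,0,0.156,0,0,0,0],[0,0,0.156,0,0,0,0],[0,0,0.136,0,0,0,0],[0,0,0.02,0,0,0,0],[0,0,0,0,0,0,255],[0,0,0,0,0,0,255],[0,0,0,0,0,0,255],[0,0,0,0,0,0,255],[0,0,0,0,0,0,255]]

```text
clock: 11.1
tcp_pos: [0.5931, 0.1041, 0.0068]
orientation: [0.002, 0.0, 1.0, 0.0]
wrist_force: [-0.1, 1.1, 7.2]
finger_gap: 0.0558
grip_force: 32.5
```

Call:
jog_arm:
  increments:
    - [[0,0,0,0,0,0,0],[0,0,0,0,0,0,0],[0,0,0,0,0,0.0455,0],[0,0,0,0,0,0.0455,0],[0,0,0,0,0,0.0455,0],[0,0,0,0,0,0.0455,0],[0,0,0,0,0,0.0455,0],[0,0,0,0,0,0.0455,0],[0,0,0,0,0,0.0455,0],[0,0,0,0,0,0.0455,0],[0,0,0,0,0,0.0455,0],[0,0,0,0,0,0.0455,0],[0,0,0,0,0,0.045,0],[0,0,0,0,0,0,255],[0,0,0,0,0,0,255],[0,0,0,0,0,0,255],[0,0,0,0,0,0,255],[0,0,0,0,0,0,255]]

```text
clock: 12.9
tcp_pos: [0.5913, 0.1038, 0.0046]
orientation: [0.0, 0.707, 0.707, 0.0]
wrist_force: [0.4, -0.3, 1.3]
finger_gap: 0.0542
grip_force: 32.4
```

```bash
python3 - <<'E'
from h import *
c=cam("top"); save(c,"t3.png")
p,s=rimfit(c,.073,(.593,.254)); print(p,s)
s=env.get_state(); print(s["tcp_pos"],s["wrist_force"],s["finger_gap"])
T=lambda im,b,k:cv2.resize(im[b[1]:b[3],b[0]:b[2],::-1],None,fx=k,fy=k,interpolation=cv2.INTER_CUBIC)
d=cam("side")
u,v=map(int,proj(d,[.593,.2,.05]))
cv2.imwrite("pics/m3.png",np.hstack([T(c["pixels"],(150,150,230,230),5),T(d["pixels"],(u-40,v-40,u+40,v+40),5)]))
E
```

```text
[0.60775532 0.28107337] -14.034993171691895
[0.59126953 0.10377795 0.00460547] [-0.01489883 -0.31596885  0.83821842] 0.05373173612363099
```

View pics/m3.png

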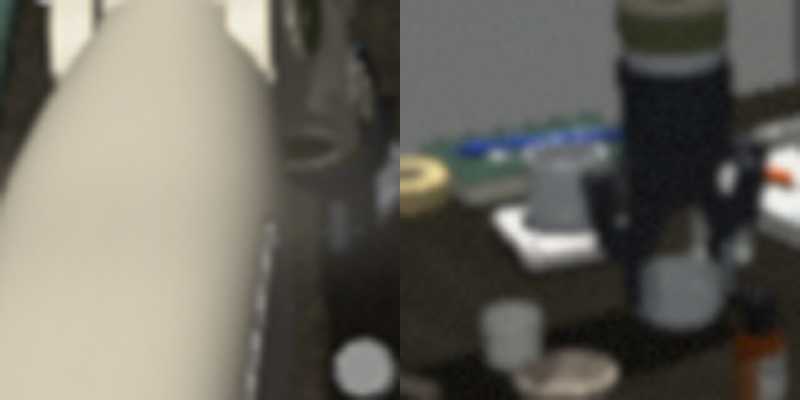

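Call:
jog_arm:
  increments:
    - [[0,0,-0.05,0,0,0,255],[0,0,-0.15,0,0,0,255],[0,0,-0.18,0,0,0,255],[0,0,0,0,0,0,255]]

```text
clock: 13.4
tcp_pos: [0.5956, 0.1041, 0.1068]
orientation: [0.004, 0.707, 0.707, 0.004]
wrist_force: [1.5, 0.2, -0.3]
finger_gap: 0.0544
grip_force: 32.2
```

```bash
python3 - <<'E'
from h import *
s=env.get_state(); print(s["tcp_pos"],s["wrist_force"],s["finger_gap"])
d=cam("side"); u,v=map(int,proj(d,[.591,.104,.11]))
cv2.imwrite("pics/m4.png",cv2.resize(d["pixels"][v-30:v+30,u-35:u+35,::-1],None,fx=9,fy=9,interpolation=cv2.INTER_CUBIC))
E
```

```text
[0.59557479 0.10410015 0.10684562] [ 1.50396907  0.20818794 -0.3158338 ] 0.05444934817754873
```

View pics/m4.png

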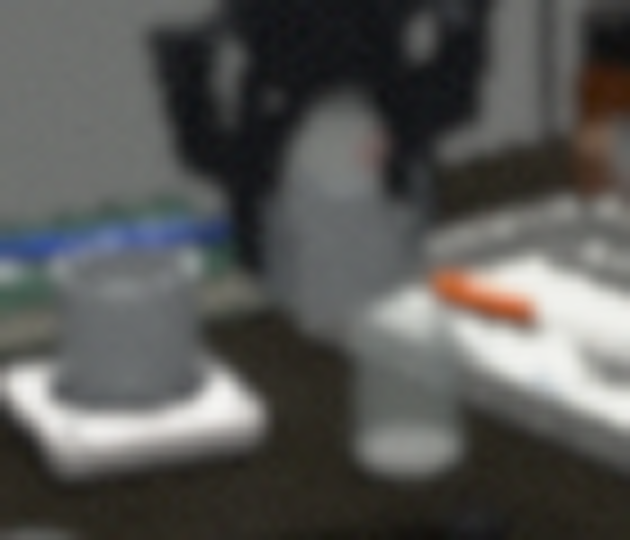

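Call:
jog_arm:
  increments:
    - [[0.149,0.005,0,0,0,0,255],[0.149,0,0,0,0,0,255],[0.149,0,0,0,0,0,255],[0.149,0,0,0,0,0,255],[0,0,0,0,0,0,255],[0,0,0.04,0,0,0,255],[0,0,0.03,0,0,0,255],[0,0,0,0,0,0,255],[0,0,0,0,0,0,255],[0,0,0,0,0,0,255]]

```text
clock: 14.45
tcp_pos: [0.5928, 0.2519, 0.0821]
orientation: [0.0, 0.708, 0.706, -0.0]
wrist_force: [-0.3, -0.6, -0.9]
finger_gap: 0.0539
grip_force: 32.2
```

Call:
jog_arm:
  increments:
    - [[0.004,0,0.01,0,0,0,255],[0,0,0.01,0,0,0,255],[0,0,0.01,0,0,0,255],[0,0,0.008,0,0,0,255],[0,0,0.008,0,0,0,255],[0,0,0,0,0,0,255],[0,0,0,0,0,0,255]]

```text
clock: 15.15
tcp_pos: [0.5925, 0.2539, 0.0706]
orientation: [0.0, 0.707, 0.707, 0.0]
wrist_force: [-0.7, 0.2, 0.8]
finger_gap: 0.054
grip_force: 32.3
```

Call:
jog_arm:
  increments:
    - [[0,0,0,0,0,0,0],[0,0,0,0,0,0,0],[0,0,0,0,0,0,0],[0,0,-0.12,0,0,0,0],[0,0,-0.2,0,0,0,0],[0.105,-0.1434,0,0,0,0,0],[0.105,-0.1434,0,0,0,0,0],[0.105,-0.1434,0,0,0,0,0],[0.105,-0.1434,0,0,0,0,0],[0,0,0,0,0,0,0],[0,0,0,0,0,0,0]]

```text
clock: 16.25
tcp_pos: [0.4486, 0.3596, 0.1508]
orientation: [0.0, 0.706, 0.708, 0.0]
wrist_force: [-0.1, -0.3, 0.2]
finger_gap: 0.0858
grip_force: 0.0
```

```bash
python3 - <<'E'
from h import *
s=env.get_state(); print(s["tcp_pos"],s["wrist_force"],s["finger_gap"])
d=cam("side"); c=cam("top"); save(c,"t5.png"); save(d,"s5.png")
u,v=map(int,proj(d,[.593,.253,.05])); T=lambda im,b,k:cv2.resize(im[b[1]:b[3],b[0]:b[2],::-1],None,fx=k,fy=k,interpolation=cv2.INTER_CUBIC)
u2,v2=map(int,proj(c,[.593,.253,.09]))
cv2.imwrite("pics/m5.png",np.hstack([T(d["pixels"],(u-20,v-20,u+20,v+20),9),T(c["pixels"],(u2-20,v2-20,u2+20,v2+20),9)]))
print(rimfit(c,.096,(.593,.2545)))
E
```

```text
[0.44860926 0.35962271 0.1508334 ] [-0.09617027 -0.30455469  0.16458224] 0.08584996133431916
(array([0.59426129, 0.25386329]), np.float64(-55.17845153808594))
```

View pics/m5.png

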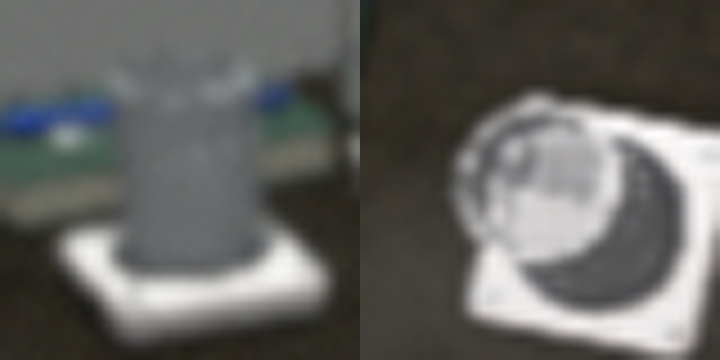

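The column is straight with no visible gap, so the fine sieve is seated. Now the coarse sieve.

Call:
jog_arm:
  increments:
    - [[-0.003,0.002,0.16,0,0,0,0],[0,0,0.16,0,0,0,0],[0,0,0.16,0,0,0,0],[0,0,0.084,0,0,0,0],[0,0,0,0,0,0,255],[0,0,0,0,0,0,255],[0,0,0,0,0,0,255],[0,0,0,0,0,0,255],[0,0,0,0,0,0,255]]

```text
clock: 17.25
tcp_pos: [0.4506, 0.3586, 0.0108]
orientation: [0.0, 0.707, 0.707, 0.001]
wrist_force: [-0.4, -0.1, -2.0]
finger_gap: 0.055
grip_force: 31.8
```

Call:
jog_arm:
  increments:
    - [[0,0,0,0,0,0,0],[0,0,0,0,0,0,0],[0,0,0,0,0,-0.0455,0],[0,0,0,0,0,-0.0455,0],[0,0,0,0,0,-0.0455,0],[0,0,0,0,0,-0.0455,0],[0,0,0,0,0,-0.0455,0],[0,0,0,0,0,-0.0455,0],[0,0,0,0,0,-0.0455,0],[0,0,0,0,0,-0.0455,0],[0,0,0,0,0,-0.0455,0],[0,0,0,0,0,-0.0455,0],[0,0,0,0,0,-0.045,0],[0,0,0,0,0,0,255],[0,0,0,0,0,0,255],[0,0,0,0,0,0,255],[0,0,0,0,0,0,255],[0,0,0,0,0,0,255]]

```text
clock: 19.05
tcp_pos: [0.4499, 0.3585, 0.0101]
orientation: [0.0, 0.001, 1.0, 0.0]
wrist_force: [-2.0, 0.3, 5.4]
finger_gap: 0.0556
grip_force: 32.1
```

Call:
jog_arm:
  increments:
    - [[0,0,-0.12,0,0,0,255],[0,0,-0.18,0,0,0,255],[0,0,-0.18,0,0,0,255],[-0.143,-0.105,0,0,0,0,255],[-0.143,-0.105,0,0,0,0,255],[-0.143,-0.105,0,0,0,0,255],[-0.143,-0.105,0,0,0,0,255],[0,0,0,0,0,0,255],[0,0,0.04,0,0,0,255],[0,0,0.03,0,0,0,255],[0,0,0,0,0,0,255],[0,0,0,0,0,0,255],[0,0,0,0,0,0,255]]

```text
clock: 20.35
tcp_pos: [0.5921, 0.2539, 0.1123]
orientation: [0.0, -0.0, 1.0, -0.0]
wrist_force: [-0.1, 0.5, -1.2]
finger_gap: 0.0554
grip_force: 32.5
```

Down 13 mm to seat.

Call:
jog_arm:
  increments:
    - [[-0.002,-0.002,0.012,0,0,0,255],[0,0,0.012,0,0,0,255],[0,0,0.01,0,0,0,255],[0,0,0.01,0,0,0,255],[0,0,0.01,0,0,0,255],[0,0,0,0,0,0,255],[0,0,0,0,0,0,255]]

```text
clock: 21.05
tcp_pos: [0.5932, 0.2526, 0.099]
orientation: [0.0, 0.0, 1.0, 0.0]
wrist_force: [-1.7, -0.6, 3.5]
finger_gap: 0.0554
grip_force: 32.8
```

Call:
jog_arm:
  increments:
    - [[0,0,0,0,0,0,0],[0,0,0,0,0,0,0],[0,0,0,0,0,0,0],[0,0,-0.12,0,0,0,0],[0,0,-0.2,0,0,0,0],[0.0596,-0.1626,0,0,0,0,0],[0.0596,-0.1626,0,0,0,0,0],[0.0596,-0.1626,0,0,0,0,0],[0.0596,-0.1626,0,0,0,0,0],[0.0596,-0.1626,0,0,0,0,0],[0.0596,-0.1626,0,0,0,0,0],[0.0596,-0.1626,0,0,0,0,0],[0.0596,-0.1626,0,0,0,0,0],[0.0596,-0.1626,0,0,0,0,0],[0.0596,-0.1626,0,0,0,0,0],[0,0,0,0,0,0,0],[0,0,0,0,0,0,0]]

```text
clock: 22.75
tcp_pos: [0.4436, -0.1548, 0.1786]
orientation: [0.0, 0.002, 1.0, 0.0]
wrist_force: [-0.1, -0.4, -0.7]
finger_gap: 0.0855
grip_force: 0.0
```

```bash
python3 - <<'E'
from h import *
s=env.get_state(); print(s["tcp_pos"],s["wrist_force"],s["finger_gap"])
d=cam("side"); c=cam("top"); save(c,"t6.png"); save(d,"s6.png")
u,v=map(int,proj(d,[.593,.253,.07])); T=lambda im,b,k:cv2.resize(im[b[1]:b[3],b[0]:b[2],::-1],None,fx=k,fy=k,interpolation=cv2.INTER_CUBIC)
u2,v2=map(int,proj(c,[.593,.253,.09]))
cv2.imwrite("pics/m6.png",np.hstack([T(d["pixels"],(u-22,v-22,u+22,v+22),9),T(c["pixels"],(u2-22,v2-22,u2+22,v2+22),9)]))
print(rimfit(c,.127,(.593,.2545)))
E
```

```text
[ 0.44361304 -0.15476     0.17858904] [-0.14588311 -0.40195767 -0.67669813] 0.0854509012030738
(array([0.59514485, 0.25254207]), np.float64(-68.32151794433594))
```

View pics/m6.png

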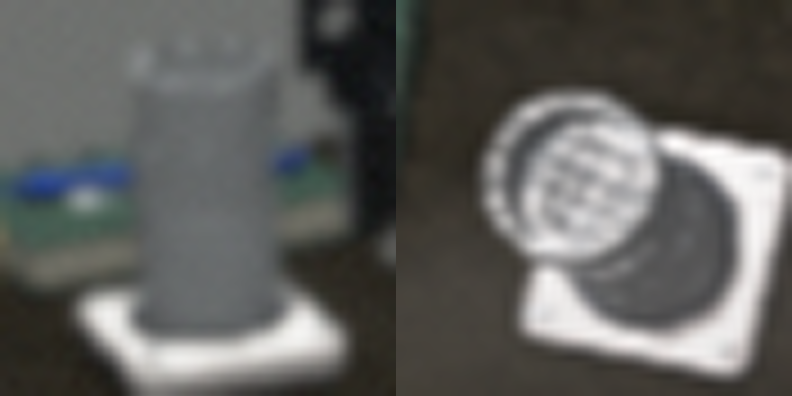

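The coarse sieve is on and the column is straight. Now the lid.

Call:
jog_arm:
  increments:
    - [[0,0,0.162,0,0,0,0],[0,0,0.162,0,0,0,0],[0,0,0.162,0,0,0,0],[0,0,0.162,0,0,0,0],[0,0,0,0,0,0,255],[0,0,0,0,0,0,255],[0,0,0,0,0,0,255],[0,0,0,0,0,0,255],[0,0,0,0,0,0,255],[0,0,0,0,0,0,255],[0,0,0,0,0,0,255],[0,0,0,0,0,0,255],[0,0,0,0,0,0,255],[0,0,0,0,0,0,255]]

```text
clock: 24.25
tcp_pos: [0.4454, -0.1544, 0.0185]
orientation: [0.002, 0.0, 1.0, -0.001]
wrist_force: [1.0, 1.6, 6.9]
finger_gap: 0.0143
grip_force: 29.2
```

Call:
jog_arm:
  increments:
    - [[0,0,0,0,0,0,0],[0,0,0,0,0,0,0],[0,0,-0.004,0,0,0.0455,100],[0,0,0,0,0,0.0455,100],[0,0,0,0,0,0.0455,100],[0,0,0,0,0,0.0455,100],[0,0,0,0,0,0.0455,100],[0,0,0,0,0,0.0455,100],[0,0,0,0,0,0.0455,100],[0,0,0,0,0,0.0455,100],[0,0,0,0,0,0.0455,100],[0,0,0,0,0,0.0455,100],[0,0,0,0,0,0.045,100],[0,0,0,0,0,0,255],[0,0,0,0,0,0,255],[0,0,0,0,0,0,255],[0,0,0,0,0,0,255],[0,0,0,0,0,0,255],[0,0,0,0,0,0,255],[0,0,0,0,0,0,255]]

```text
clock: 26.25
tcp_pos: [0.4439, -0.1539, 0.0177]
orientation: [0.0, 0.707, 0.707, -0.0]
wrist_force: [-1.3, 0.3, 3.0]
finger_gap: 0.0143
grip_force: 29.5
```

Call:
jog_arm:
  increments:
    - [[0,0,-0.1,0,0,0,255],[0,0,-0.18,0,0,0,255],[0,0,-0.18,0,0,0,255],[0,0,-0.14,0,0,0,255],[0.1627,0.0596,0,0,0,0,255],[0.1627,0.0596,0,0,0,0,255],[0.1627,0.0596,0,0,0,0,255],[0.1627,0.0596,0,0,0,0,255],[0.1627,0.0596,0,0,0,0,255],[0.1627,0.0596,0,0,0,0,255],[0.1627,0.0596,0,0,0,0,255],[0.1627,0.0596,0,0,0,0,255],[0.1627,0.0596,0,0,0,0,255],[0.1627,0.0596,0,0,0,0,255],[0,0,0,0,0,0,255],[0,0,0.04,0,0,0,255],[0,0,0.03,0,0,0,255],[0,0,0,0,0,0,255],[0,0,0,0,0,0,255],[0,0,0,0,0,0,255]]

```text
clock: 28.25
tcp_pos: [0.5932, 0.2519, 0.1505]
orientation: [0.0, 0.708, 0.706, 0.0]
wrist_force: [0.1, 0.4, -1.6]
finger_gap: 0.0143
grip_force: 29.6
```

```bash
python3 - <<'E'
from h import *
s=env.get_state(); print(s["tcp_pos"],s["orientation"],s["wrist_force"],s["finger_gap"])
d=cam("side"); u,v=map(int,proj(d,[.593,.253,.1]))
cv2.imwrite("pics/m7.png",cv2.resize(d["pixels"][v-28:v+28,u-28:u+28,::-1],None,fx=9,fy=9,interpolation=cv2.INTER_CUBIC))
E
```

```text
[0.59324801 0.25192328 0.15048445] [1.63994942e-04 7.07766419e-01 7.06446486e-01 1.80782365e-04] [ 0.07508607  0.37197242 -1.63032699] 0.014268068518330299
```

View pics/m7.png

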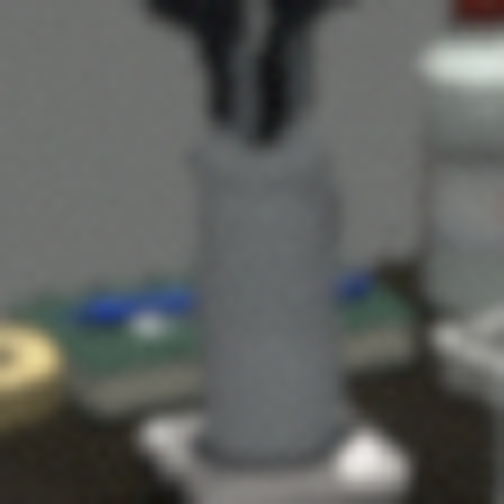

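The lid hovers level just above the rim. Lowering it slowly.

Call:
jog_arm:
  increments:
    - [[0.003,0,0.012,0,0,0,255],[0,0,0.01,0,0,0,255],[0,0,0.01,0,0,0,255],[0,0,0.01,0,0,0,255],[0,0,0.008,0,0,0,255],[0,0,0,0,0,0,255],[0,0,0,0,0,0,255]]

```text
clock: 29.0
tcp_pos: [0.5932, 0.2537, 0.1377]
orientation: [0.0, 0.707, 0.707, 0.0]
wrist_force: [-0.1, -0.6, 0.7]
finger_gap: 0.014
grip_force: 29.7
```

Call:
jog_arm:
  increments:
    - [[0,0,0,0,0,0,100],[0,0,0,0,0,0,50],[0,0,0,0,0,0,0],[0,0,0,0,0,0,0],[0,0,-0.1,0,0,0,0],[0,0,-0.15,0,0,0,0],[0,0,-0.15,0,0,0,0],[-0.15,-0.1,0,0,0,0,0],[-0.15,-0.1,0,0,0,0,0],[-0.15,-0.1,0,0,0,0,0],[-0.15,-0.1,0,0,0,0,0],[-0.15,0,0,0,0,0,0],[-0.15,0,0,0,0,0,0],[-0.15,0,0,0,0,0,0],[-0.15,0,0,0,0,0,0],[0,0,0,0,0,0,0],[0,0,0,0,0,0,0],[0,0,0,0,0,0,0]]

```text
clock: 30.8
tcp_pos: [0.4928, -0.0457, 0.2375]
orientation: [-0.0, 0.707, 0.707, 0.0]
wrist_force: [0.8, 1.2, -0.5]
finger_gap: 0.0855
grip_force: 0.0
```

```bash
python3 - <<'E'
from h import *
s=env.get_state(); print(s["tcp_pos"],s["finger_gap"])
d=cam("side"); c=cam("top"); T=lambda im,b,k:cv2.resize(im[b[1]:b[3],b[0]:b[2],::-1],None,fx=k,fy=k,interpolation=cv2.INTER_CUBIC)
u,v=map(int,proj(d,[.593,.253,.08])); u2,v2=map(int,proj(c,[.55,.2,.05]))
cv2.imwrite("pics/m8.png",np.hstack([T(d["pixels"],(u-28,v-28,u+28,v+28),7),T(c["pixels"],(u2-28,v2-28,u2+28,v2+28),7)]))
print(rimfit(c,.132,(.593,.2545)))
E
```

```text
[ 0.49283434 -0.04568737  0.23754605] 0.08549887882838703
(array([0.59545011, 0.25351566]), np.float64(-78.68645477294922))
```

View pics/m8.png

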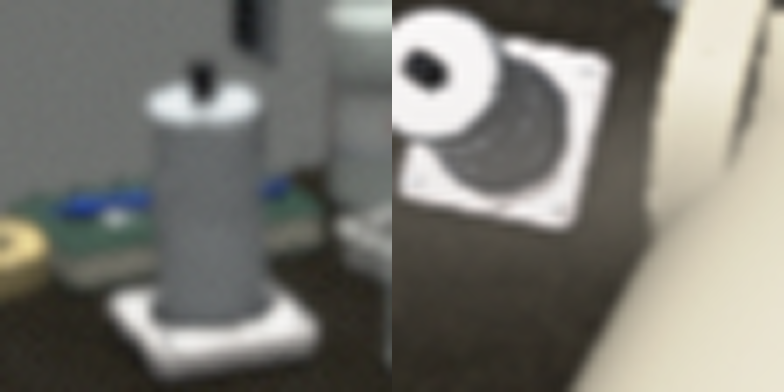

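The column is complete: the lid is level and on axis, and the arm is clear. Handing in.

```bash
python3 -c "
from h import *
print(ticket.hand_in())"
```

```text
the job is handed in; nothing more can be done
None
```

The sieve column is built on the shaker (pan, fine sieve, coarse sieve, lid), let go of and handed in at about 31 s; the last pictures show it straight with the lid level, but the hand-in returned no verdict, so I can't confirm it passed.

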